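Loosen the knurled locking collar of a test cell by counted turns

ROBOT

A 6-joint arm with a two-finger parallel gripper is mounted at the origin on the work surface. World frame = base frame: x ahead of the robot, y to its left, z up, the work surface at z = 0. Lengths are in mm, angles in rad, forces in N, time in s.
With the tool pointing down it reaches from about 350 to 775 mm from the base axis. Payload 7.3 kg.
Tool frame: the origin (TCP) lies between the finger pads; the fingertips stand 8 mm ahead of it and the grasp point (between the pads) lies 11 mm behind it; y points along the fingers, z is the direction in which the jaws open and shut, and the axes are right-handed (so a half turn about y gives the same grasp; the last joint's range is limited). The gripper opens to 92 mm and grips with 3 to 60 N. Pads are 19 mm wide; open, the fingers measure 130 mm over their backs; the gripper's body (75 mm by 190 mm) begins 47 mm behind the grasp point.
Start: joints at [-1.478, 0.342, 1.524, -0, 1.275, -0.146], TCP at [124.203, -510.115, 234.741] pointing down, gripper open.
Joint ranges: [-2.53, 2.53], [-0.77, 2.02], [0.04, 2.7], [-1, 4.14], [0.28, 2.66], [-3.11, 3.11]. Speed limits (rad/s): [2.57, 2.57, 3.14, 3.14, 3.14, 3.14].

INTERFACE

Orientations are given as [roll, pitch, yaw] about the fixed x, y, z axes, in that order (R = Rz(yaw) Ry(pitch) Rx(roll)).
In Python, from plant import bot, vision, job gives the robot as it stands. The module is installed in compiled form; this text tells all that it offers.
- The arm moves only by the tool arm_command, never from a script. Its argument "deltas" is a list of rows, each a list of 4 numbers: the shift along the tool's x, y, z in m, then the turn about the tool's y in degrees. In form: [[x, y, z, twist], ...]. A call has 1 to 5 rows; each row shifts and turns the commanded pose from where the row before left it, along the tool's axes as they then stand; what a row does not reach is not made up. A row lasts 1/10 s, in which the tool goes at most 50 mm and 8.59 degrees, less where a joint would pass 70% of its speed; a pose out of reach is approached as far as the arm can. A call is refused whole if a number of a shift passes 0.05 or a number of a turn 8.59, either way. A call with a gripper value outside its range is refused whole. "claw" is the closure in counts, from 0 (fully open) to 255 (shut), set as the call begins (left out, the last holds). The fingers move at their own pace and stop on an object; the grip force is fixed at half the most. Time passes only in rows, so rows that do not move let the fingers close. It gives the time, the measured TCP pose, the force and the opening at its end, in the units of the state.
- bot.get_obs(): the state, without advancing time (a new reading comes with each control period).
- vision.capture(name): name is "scene" or "top" or "wrist"; returns a dict with "img" (400x640x3 uint8, red, green, blue), "camera_matrix" (3x3 intrinsics, pixels), "dist_coeffs" ([k1, k2, p1, p2, k3] as OpenCV has them; the pictures are not rectified), "world_to_cam" (4x4, takes a point from world to camera coordinates); the wrist camera has in their place "mount" (4x4, takes a point from camera to tool coordinates, whose origin is the TCP and whose axes are the tool frame's). Camera axes: x right, y down, z forward; pixel columns grow to the right and rows downward; lengths in mm; the calibration is good to about 2 mm. A picture is of the moment at which its call begins: read the wrist's pose just before it. There is no depth.
- job.close_job(): hands the job in, once; it reports no verdict.
Trained networks look in a picture, given as the dict that the camera call returned (one of the last four; its "shot" number tells which), for a name from the list of things; names that differ only in an ending like _2 or _b are one class to them, and where a whole thing is asked for, a point or a joint stands for the part that bears it (a point fixed in the world has none). Each returns a list of dicts, best first, with "confidence" (0 to 1); they miss things now and then, are a little off and sometimes report something else, mostly with a low value. They report only what shows in the picture. A call takes as long as a camera call.
- vision.find_in(picture, name): "xyz" ([x, y, z] in mm, in the coordinates of the camera as it stood for that picture, good to about 4 mm: the middle of the surface that is visible of it).
- vision.regions_of(picture, name): "mask" (400x640 bool, what is visible of it).
The state is a dict: "time": time; "joint_positions": joint angles; "dq": joint speeds; "tau": joint torques, N m; "tool_pos": TCP position; "tcp_rot": TCP orientation; "contact_force": force on the tool from outside, world axes, zero at the start; "moment": the same for the moment, N m; "grip_width": finger opening in mm.
Only numpy, scipy, OpenCV 4.12 (cv2) and the standard library are available. Lean on these libraries where they do the work, as an engineer would, in place of code of your own. Each camera call takes 0.05 s, during which the arm holds its last target. There are 200 camera calls.

TASK

Loosen the big knurled locking collar on top of the test cell: roll a fingertip along its rim, counterclockwise seen from above, stroke after stroke and without forcing it, until the black line on the collar has gone past the steel pointer once and then comes round to the pointer a second time; stop it there, line at the pointer, and move clear. Do not grip or lift anything, and leave the stopper in the neck and everything else standing where it is.

Things in the scene. Friction and masses are not known exactly. Their poses are not given: they have to be found in the camera images.
- cell: electrochemical test cell, bolted down: black foot 130 x 130 mm, clear block, dark plate 100 x 100 mm (top 84 mm above the table), the collar on top; behind it a cream housing lying along x, 74 mm wide, 81 mm high, to x = +200 mm. Origin on the table on the collar's axis; z up, +x towards pointer and housing. White neck in the middle of the collar 30 mm wide, to 128 mm up
- tie_bar (a point): middle of the top of the steel bar that carries the pointer, 52 mm from the axis on the cell's +x side, 126 mm up; bar 100 mm along y, 10 mm wide, 8 mm thick, on two 10 mm tie rods at y = +/-40 mm (18 mm caps, top 135 mm up). It bars the rim there: a fingertip has free way only beyond about 75 degrees either side of +x
- collar_center (a point): centre of the collar, on its axis at half its height, 101 mm above the table. The collar is a plain aluminium disc of 90 mm over its knurl (30 upright ridges standing 2.5 mm out of an 85 mm disc), 22 mm tall, from 90 to 112 mm above the table; a 6 mm gap to the dark plate below
- line_end (a point): outer end of the black line on the collar's top face, 42 mm from the axis, 112 mm above the table; the line runs out radially, 25 mm long and 3.5 mm wide, and turns with the collar
- pointer (a point): tip of the fixed steel pointer, 28 mm from the axis on the cell's +x side, 121 mm above the table, its underside 7 mm over the collar's face
- collar (a joint): turn of the collar in rad, growing counterclockwise seen from above (loosening); 0 = fully tight, line at the pointer; starts 2.2 to 5.2 loosened; line is at the pointer for the first time at 6.28 and for the second time at 12.57; hard stops at -0.05 and 16. It turns stiffly (0.06 N m, about 1.4 N at the rim) and stays where it is left
- stopper: black rubber stopper, 28 mm wide head, loose in the white neck in the middle of the collar; top 142 mm above the table; origin under its stem; leave alone
- vial: small glass vial with black cap, 26 mm wide, 55 mm tall, standing beside the cell; origin under its foot; leave alone
- jar: glass jar with blue cap, 52 mm wide, 75 mm tall, standing beside the cell on the other side; origin under its foot; leave alone
- spare_ring: loose small knurled aluminium ring, 46 mm wide, 14 mm tall, lying on the table: not the collar; origin under its centre; leave alone
- beaker: open glass beaker, 68 mm wide, 90 mm tall; origin under its foot; leave alone
- wash_bottle: white wash bottle with bent spout, 72 mm wide, 210 mm tall; origin under its foot; leave alone
- measuring_cylinder: glass measuring cylinder on a 64 mm foot, 158 mm tall; origin under its foot; leave alone
- screwdriver: black-handled screwdriver, 170 mm long, lying; origin near its middle; leave alone

How it is judged:
By the outcome, as a careful person would: the job done as asked, in the order asked, and still so for the second after the job is handed in, with the robot touching nothing.
It also fails if it takes over 72 s, if anything falls off the work surface, if the arm or the gripper's body presses on something with over 40 N, if the wrist force passes 120 N, or if a joint passes its speed limit or range.

## Working session

There is one attempt and no reset: what is moved stays moved. The work goes in short steps, Python scripts to look and compute and a tool call to move; the robot and the scene stay as the last step left them, time stands still between calls to the robot, and variables do not carry over. Pictures are saved under pics/ and viewed, about 8 in all and at most 12, crops included, and the job is handed in when it is done.

Besides the shell and the picture viewer there is one more tool, called after "Request:" as name(argument=value, ...) on one line, values as JSON. arm_command: Moves the arm, as the interface text tells. Its arguments: {"type":"object","properties":{"deltas":{"type":"array","items":{"type":"array","items":{"type":"number"}}},"claw":{"type":"number"}},"required":["deltas"]}

```bash
mkdir -p pics; cat > h.py <<'E'
from plant import bot, vision, job
import numpy as np, cv2
from scipy.spatial.transform import Rotation as Ro
def cap(n,name=None):
    o=bot.get_obs(); p=vision.capture(n)
    if name: cv2.imwrite('pics/'+name,p['img'][:,:,::-1])
    return o,p
def c2w(p):return np.linalg.inv(p['world_to_cam'])
def ray(p,u,v,z,T=None):
    T=c2w(p) if T is None else T
    q=cv2.undistortPoints(np.array([[[u,v]]],float),p['camera_matrix'],np.array(p['dist_coeffs'],float))[0,0]
    d=T[:3,:3]@[q[0],q[1],1]; o=T[:3,3]
    return o+d*(z-o[2])/d[2]
def proj(p,X):
    W=p['world_to_cam']
    r=cv2.Rodrigues(W[:3,:3])[0]
    return cv2.projectPoints(np.array(X,float).reshape(-1,1,3),r,W[:3,3],p['camera_matrix'],np.array(p['dist_coeffs'],float))[0][:,0]
E
python3 - <<'E'
from h import *
np.set_printoptions(precision=1,suppress=True)
for n in ('top','scene'):
    o,p=cap(n,n+'0.png'); T=c2w(p)
    print(n,T[:3,3])
    for k in ['cell','tie_bar','collar_center','line_end','pointer','stopper','vial','jar','spare_ring','beaker','wash_bottle','measuring_cylinder','screwdriver']:
        r=vision.find_in(p,k)
        print(k,[(np.round((T@np.r_[x['xyz'],1])[:3]),round(x['confidence'],2)) for x in r[:2]])
print(o['time'],o['tool_pos'],o['tcp_rot'],o['contact_force'],o['grip_width'])
a=cv2.imread('pics/top0.png');b=cv2.imread('pics/scene0.png')
E
```

```text
top [ 326.8    1.1 1277.4]
cell [(array([609., -31.,  81.]), 0.93), (array([ 652., -150.,   80.]), 0.75)]
tie_bar [(array([606., -29.,  78.]), 0.55)]
collar_center [(array([573., -66., 110.]), 0.58)]
line_end [(array([572., -63., 115.]), 0.79)]
pointer [(array([604., -28.,  79.]), 0.93)]
stopper []
vial [(array([642., 350.,  38.]), 0.66), (array([523.,  19.,  53.]), 0.41)]
jar [(array([ 651., -149.,   80.]), 0.84)]
spare_ring [(array([ 380., -380.,   16.]), 0.47)]
beaker [(array([468., 331.,  42.]), 0.68)]
wash_bottle [(array([ 588., -375.,  119.]), 0.63)]
measuring_cylinder [(array([641., 350.,  37.]), 0.75)]
screwdriver [(array([309., 275.,  25.]), 0.63), (array([608., -28.,  80.]), 0.4)]
scene [ 968.9 -750.5 1044.2]
cell [(array([468., 308.,  64.]), 0.74), (array([633., -55.,  64.]), 0.72)]
tie_bar [(array([633., -57.,  70.]), 0.89)]
collar_center [(array([585., -79., 108.]), 0.83)]
line_end [(array([587., -76., 110.]), 0.81)]
pointer [(array([634., -56.,  67.]), 0.97), (array([585., -83., 110.]), 0.61)]
stopper [(array([581., -69., 141.]), 0.51)]
vial [(array([522.,  23.,  55.]), 0.52)]
jar [(array([ 664., -165.,   57.]), 0.86)]
spare_ring [(array([ 383., -380.,    9.]), 0.66)]
beaker [(array([469., 307.,  65.]), 0.71), (array([637., -56.,  72.]), 0.26)]
wash_bottle [(array([ 608., -411.,  112.]), 0.57)]
measuring_cylinder [(array([651., 349.,  59.]), 0.63)]
screwdriver [(array([316., 268.,  22.]), 0.64)]
0.7 [ 124.2 -510.1  234.8] [-1.6 -0.  -2.9] [0.4 0.4 0.8] 91.58813550620171
```

View pics/top0.png

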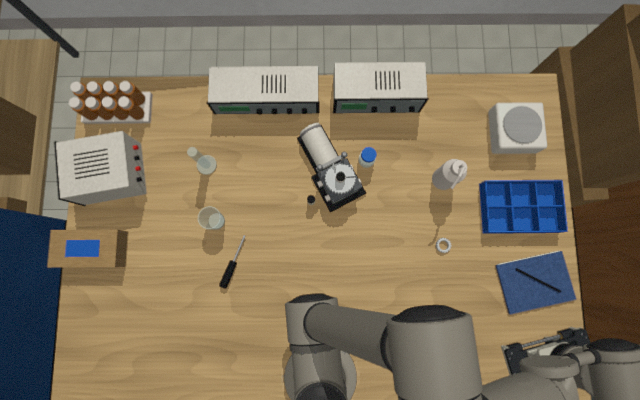

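View pics/scene0.png

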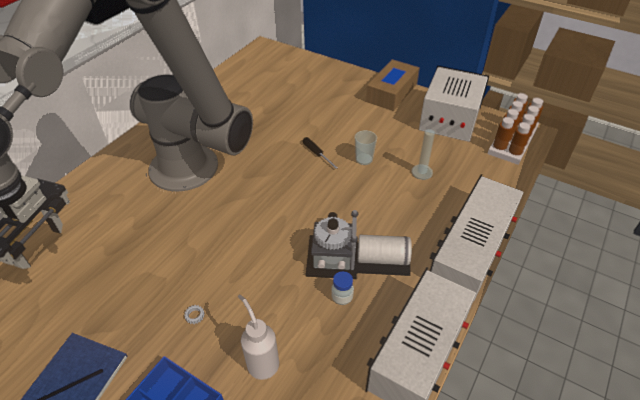

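The top view shows the collar at about (341,178), housing running up-left, jar at (368,156) and vial at (311,199). I'll zoom in.

```bash
python3 - <<'E'
import cv2,numpy as np
a=cv2.imread('pics/top0.png')[110:220,285:395];b=cv2.imread('pics/scene0.png')[195:305,300:410]
cv2.imwrite('pics/z0.png',np.hstack([cv2.resize(x,(400,400),interpolation=2) for x in (a,b)]))
E
```

```text
(no output)
```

View pics/z0.png

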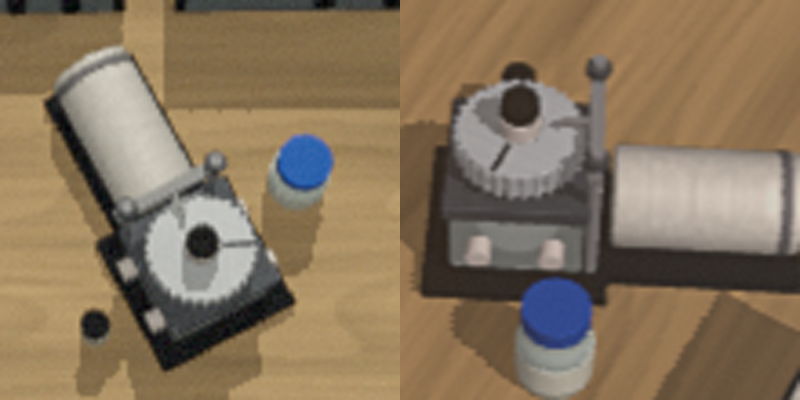

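```bash
python3 - <<'E'
from h import *
np.set_printoptions(precision=1,suppress=True)
o,p=cap('top');_,s=cap('scene')
f=lambda x,y:(285+x*110/400,110+y*110/400)
g=lambda x,y:(300+(x-400)*110/400,195+y*110/400)
c1=ray(p,*f(127,208),135);c2=ray(p,*f(215,160),135)
print('caps',c1,c2,np.linalg.norm(c1-c2)); m=(c1+c2)/2;d=c1-c2;yaw=np.arctan2(-d[0],d[1]);print('yaw',np.degrees(yaw), 'axis',m-52*np.array([np.cos(yaw),np.sin(yaw),0]))
print('collar top',ray(p,*f(201,248),112),'stopper',ray(p,*f(202,241),142),'line',ray(p,*f(258,242),112))
print('scene: cap',ray(s,*g(599,68),133),'stopper',ray(s,*g(520,105),142),'collar',ray(s,*g(519,134),112),'line',ray(s,*g(492,169),112))
print('vial',ray(p,*f(95,324),55),'jar',ray(p,*f(304,162),75),ray(s,*g(556,312),75))
# housing end
print('house', ray(p,*f(95,65),70))
E
```

```text
caps [602.7  -5.3 135. ] [641.2 -75.4 135. ] 80.00577913504559
yaw 28.777093981089656 axis [576.4 -65.3 135. ]
collar top [574.9 -64.4 112. ] stopper [574.1 -63.6 142. ] line [ 579.5 -110.2  112. ]
scene: cap [606.5  -6.1 133. ] stopper [581.4 -69.5 142. ] collar [581.1 -69.5 112. ] line [ 581.2 -104.8  112. ]
vial [523.1  21.8  55. ] jar [ 655.4 -153.6   75. ] [ 662.1 -158.7   75. ]
house [743.   20.5  70. ]
```

```bash
python3 - <<'E'
from h import *
np.set_printoptions(precision=3,suppress=True)
o,p=cap('wrist');print(p['mount'],p['camera_matrix'],p['dist_coeffs'],o['tcp_rot'],o['time'])
E
```

```text
[[   0.001    0.956    0.293  -80.191]
 [   0.001   -0.293    0.956 -150.261]
 [   1.      -0.      -0.001    0.56 ]
 [   0.       0.       0.       1.   ]] [[351.504   0.    319.611]
 [  0.    351.504 198.93 ]
 [  0.      0.      1.   ]] [0.013 0.    0.    0.    0.   ] [-1.571 -0.    -2.903] 1.5
```

Request:
arm_command(deltas=[[-0.0268,0,-0.0199,0],[-0.0268,0,-0.0199,0],[-0.0268,0,-0.0199,0],[-0.0268,0,-0.0199,0],[-0.0268,0,-0.0199,0]], claw=255)

```text
time: 2.05
tool_pos: [231.5, -380.7, 234.8]
tcp_rot: [-1.57, 0.0, -2.903]
contact_force: [-0.1, -0.0, -0.7]
grip_width: 56.3
```

Request:
arm_command(deltas=[[-0.0268,0,-0.0199,0],[-0.0268,0,-0.0199,0],[-0.0268,0,-0.0199,0],[-0.0268,0,-0.0199,0],[-0.0268,0,-0.0199,0]])

```text
time: 2.55
tool_pos: [338.2, -252.3, 234.9]
tcp_rot: [-1.57, 0.0, -2.903]
contact_force: [0.6, -0.3, 0.6]
grip_width: 16.0
```

Request:
arm_command(deltas=[[-0.0268,0,-0.0199,0],[-0.0268,0,-0.0199,0],[-0.0268,0,-0.0199,0],[-0.0268,0,-0.0199,0],[-0.0268,0,-0.0199,0]])

```text
time: 3.05
tool_pos: [445.0, -123.8, 234.9]
tcp_rot: [-1.57, 0.0, -2.903]
contact_force: [1.3, -0.3, 0.1]
grip_width: 0.4
```

Request:
arm_command(deltas=[[-0.0268,0,-0.0199,0],[-0.0268,0,-0.0199,0],[-0.0268,0,-0.0199,0],[-0.0268,0,-0.0199,0],[-0.0268,0,-0.0199,-6.3]])

```text
time: 3.55
tool_pos: [551.6, 4.6, 234.7]
tcp_rot: [-1.571, 0.0, -2.791]
contact_force: [-0.3, -0.8, 0.1]
grip_width: 0.2
```

Request:
arm_command(deltas=[[0,0,0,0],[0,0,0,0]])

```text
time: 3.75
tool_pos: [550.7, 3.7, 234.3]
tcp_rot: [-1.571, -0.001, -2.793]
contact_force: [-0.4, 0.1, -0.7]
grip_width: 0.4
```

```bash
cat >> h.py <<'E'
def wT(o,p):
    T=np.eye(4);T[:3,:3]=Ro.from_euler('xyz',o['tcp_rot']).as_matrix();T[:3,3]=o['tool_pos']
    T=T@p['mount']; p['world_to_cam']=np.linalg.inv(T); return T
E
python3 - <<'E'
from h import *
np.set_printoptions(precision=1,suppress=True)
o,p=cap('wrist','w1.png');T=wT(o,p)
print(o['tool_pos'],o['tcp_rot'],o['time'],o['joint_positions'],o['grip_width'])
for k in ['tie_bar','collar_center','line_end','pointer','stopper','vial']:
    print(k,[((T@np.r_[x['xyz'],1])[:3],round(x['confidence'],2)) for x in vision.find_in(p,k)[:2]])
m=vision.regions_of(p,'collar')
print(len(m))
E
```

```text
[550.7   3.7 234.3] [-1.6 -0.  -2.8] 3.75 [-0.1  0.4  1.5 -0.   1.3  1.1] 0.356562327295599
tie_bar [(array([624.9, -25.9,  83.8]), 0.78)]
collar_center [(array([587.1, -58.6, 110.9]), 0.73)]
line_end [(array([584.5, -55. , 112.4]), 0.97)]
pointer [(array([622.2, -28.2,  82. ]), 0.72)]
stopper [(array([578.9, -57.8, 136.9]), 0.81), (array([ 594.4, -358.4,    7.8]), 0.44)]
vial [(array([527.6,  24.3,  53.8]), 0.96)]
1
```

View pics/w1.png

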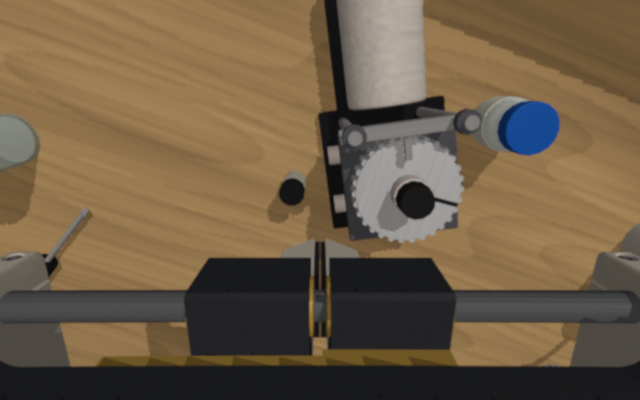

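```bash
python3 - <<'E'
from h import *
from scipy.optimize import least_squares
np.set_printoptions(precision=1,suppress=True)
o,p=cap('wrist');T=wT(o,p)
m=vision.regions_of(p,'collar')
print(m[0]['confidence'],m[0]['mask'].sum(),np.argwhere(m[0]['mask']).min(0),np.argwhere(m[0]['mask']).max(0))
c1=ray(p,354,136,135);c2=ray(p,468,121,135);d=c1-c2;yaw=np.arctan2(-d[0],d[1])
print('caps',c1,c2,np.linalg.norm(d),np.degrees(yaw),'axis',(c1+c2)/2-52*np.array([np.cos(yaw),np.sin(yaw),0]))
print('stopper',ray(p,415,200,142))
# hull of mask + circle model rendering: project outer rims z=90 and 112, compare hull
h=cv2.convexHull(np.argwhere(m[0]['mask'])[:,::-1].astype(np.int32)).reshape(-1,2)
t=np.linspace(0,2*np.pi,180)
def f(x):
    P=np.vstack([proj(p,np.c_[x[0]+45*np.cos(t),x[1]+45*np.sin(t),0*t+z]) for z in (112,90)]).astype(np.float32)
    H=cv2.convexHull(P)
    return [cv2.pointPolygonTest(H,(float(a),float(b)),True) for a,b in h]
r=least_squares(f,[577,-66],loss='soft_l1',diff_step=1e-3);print('fit',r.x,np.abs(r.fun).mean())
l=ray(p,457,205,112);print('line',l,np.linalg.norm(l[:2]-r.x),np.degrees(np.arctan2(*(l[:2]-r.x)[::-1])))
q=ray(p,405,160,121);print('pointer',q,np.linalg.norm(q[:2]-r.x),np.degrees(np.arctan2(*(q[:2]-r.x)[::-1])))
E
```

```text
0.87 7740 [133 349] [240 460]
caps [605.9  -3.4 135. ] [642.4 -74.1 135. ] 79.54966725263225 27.272773253070625 axis [578.  -62.6 135. ]
stopper [578.8 -60.9 142. ]
fit [577.9 -61.9] 0.9880544086873004
line [ 580.6 -105.9  112. ] 44.13148826509073 -86.43449567425054
pointer [601.1 -48.3 121. ] 26.893755787680416 30.19678033381242
```

Request:
arm_command(deltas=[[-0.003,0.03,-0.003,0],[0,0.04,0,0],[0,0.03,0,0],[0,0.02,0,0],[0,0.011,0,0]])

```text
time: 4.75
tool_pos: [551.7, 7.2, 101.8]
tcp_rot: [-1.572, -0.003, -2.793]
contact_force: [-0.6, 0.0, -0.1]
grip_width: 0.1
```

Request:
arm_command(deltas=[[0,0,0.003,0],[0,0,0.003,0],[0,0,0,0]])

```text
time: 5.05
tool_pos: [555.8, 1.0, 105.1]
tcp_rot: [-1.569, 0.002, -2.793]
contact_force: [-0.1, -0.2, 1.1]
grip_width: 0.7
```

Request:
arm_command(deltas=[[0,0,0.001,0],[0,0,0.001,0]])

```text
time: 5.25
tool_pos: [555.8, -0.4, 104.5]
tcp_rot: [-1.57, 0.001, -2.793]
contact_force: [0.2, -0.0, 0.1]
grip_width: 0.2
```

Request:
arm_command(deltas=[[0,0,0.001,0],[0,0,0,0]])

```text
time: 5.45
tool_pos: [555.8, -1.4, 103.9]
tcp_rot: [-1.571, 0.0, -2.793]
contact_force: [0.5, -0.8, -0.1]
grip_width: 0.3
```

Request:
arm_command(deltas=[[0,0,0.001,0],[0,0,0,0]])

```text
time: 5.65
tool_pos: [556.1, -2.3, 103.7]
tcp_rot: [-1.571, -0.0, -2.793]
contact_force: [0.2, -0.6, -0.3]
grip_width: 0.3
```

Request:
arm_command(deltas=[[0,0,0.001,0],[0,0,0,0]])

```text
time: 5.85
tool_pos: [556.4, -3.2, 103.7]
tcp_rot: [-1.571, -0.0, -2.793]
contact_force: [1.0, 0.3, -0.7]
grip_width: 0.3
```

Request:
arm_command(deltas=[[0,0,0.001,0],[0,0,0,0]])

```text
time: 6.05
tool_pos: [556.7, -4.0, 103.6]
tcp_rot: [-1.571, -0.0, -2.793]
contact_force: [-0.0, 1.4, -0.1]
grip_width: 0.6
```

Request:
arm_command(deltas=[[0,0,0.001,0],[0,0,0,0]])

```text
time: 6.25
tool_pos: [556.8, -4.4, 103.6]
tcp_rot: [-1.572, -0.0, -2.793]
contact_force: [-0.6, 4.6, 0.3]
grip_width: 0.6
```

Request:
arm_command(deltas=[[0,0,0.001,0],[0,0,0,0]])

```text
time: 6.45
tool_pos: [556.8, -4.6, 103.6]
tcp_rot: [-1.573, -0.001, -2.793]
contact_force: [-1.3, 8.5, 1.5]
grip_width: 0.0
```

Request:
arm_command(deltas=[[0.0042,0,0.00015,-4],[0.0042,0,0.00015,-4],[0.0042,0,0.00015,-4],[0.0042,0,0.00015,-4],[0.0042,0,0.00015,-4]])

```text
time: 6.95
tool_pos: [538.0, -15.1, 103.5]
tcp_rot: [-1.574, -0.001, -2.441]
contact_force: [-3.7, 7.6, 2.1]
grip_width: 0.5
```

```bash
cat >> h.py <<'E'
def line(o,p,c=(578,-63),yaw=28.5,z=112):
    "dark-pixel line angle on the collar face, rel. to cell +x, deg"
    g=cv2.cvtColor(p['img'],cv2.COLOR_RGB2GRAY).astype(np.float32)
    a=np.radians(np.arange(0,360,.5)); rs=np.arange(30,41,1.)
    P=np.array([[c[0]+r*np.cos(t),c[1]+r*np.sin(t),z] for t in a for r in rs])
    q=proj(p,P).astype(np.float32).reshape(len(a),len(rs),2)
    v=cv2.remap(g,q[...,0],q[...,1],cv2.INTER_LINEAR,borderValue=255)
    s=v.max(1)  # dark at all radii
    w=np.convolve(np.r_[s[-3:],s,s[:3]],np.ones(7)/7,'valid')
    i=np.argsort(w)[:6]
    return [(round((np.degrees(a[k])-yaw)%360,1),round(float(w[k]))) for k in i], w
E
python3 - <<'E'
from h import *
o,p=cap('top','t2.png');t=o['tool_pos']
print(line(o,p)[0],o['contact_force'])
o,p=cap('scene','s2.png');print(line(o,p)[0])
o,p=cap('wrist','w2.png');wT(o,p);print(line(o,p)[0])
a=[cv2.resize(cv2.imread('pics/'+n)[s],(266,266),interpolation=2) for n,s in (('t2.png',np.s_[120:220,290:390]),('s2.png',np.s_[195:295,290:390]))]
w=cv2.resize(cv2.imread('pics/w2.png'),(425,266));cv2.imwrite('pics/z2.png',np.hstack([a[0],a[1],w])[:, :800])
E
```

```text
[(np.float64(209.0), 54), (np.float64(208.5), 54), (np.float64(209.5), 54), (np.float64(208.0), 54), (np.float64(210.0), 54), (np.float64(207.5), 54)] [-3.67429863  7.58301229  2.09394388]
[(np.float64(265.5), 96), (np.float64(266.0), 97), (np.float64(265.0), 97), (np.float64(266.5), 99), (np.float64(264.5), 99), (np.float64(267.0), 102)]
[(np.float64(221.0), 20), (np.float64(220.5), 20), (np.float64(221.5), 20), (np.float64(220.0), 20), (np.float64(219.5), 20), (np.float64(222.0), 20)]
```

View pics/z2.png

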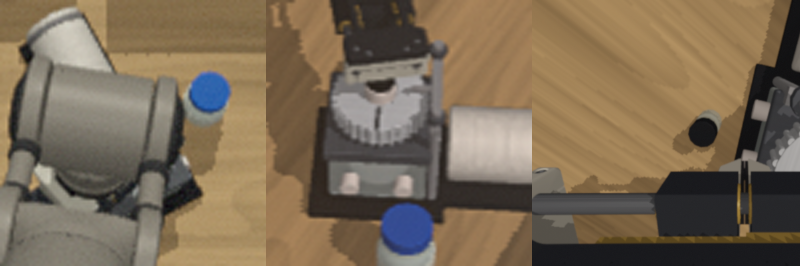

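The scene view shows the line moved 1:1 with the finger (245→265°), with about 8 N of normal force. Continuing the stroke.

Request:
arm_command(deltas=[[0.0042,0,0.00015,-4],[0.0042,0,0.00015,-4],[0.0042,0,0.00015,-4],[0.0042,0,0.00015,-4],[0.0042,0,0.00015,-4]])

```text
time: 7.6
tool_pos: [524.0, -31.6, 103.4]
tcp_rot: [-1.575, -0.001, -2.091]
contact_force: [-5.7, 4.1, 3.8]
grip_width: 0.8
```

Request:
arm_command(deltas=[[0.0042,0,0.00015,-4],[0.0042,0,0.00015,-4],[0.0042,0,0.00015,-4],[0.0042,0,0.00015,-4],[0.0042,0,0.00015,-4]])

```text
time: 8.1
tool_pos: [516.6, -51.8, 103.4]
tcp_rot: [-1.576, -0.0, -1.742]
contact_force: [-6.9, 2.3, 3.5]
grip_width: 0.4
```

Request:
arm_command(deltas=[[0.0042,0,0.00015,-4],[0.0042,0,0.00015,-4],[0.0042,0,0.00015,-4],[0.0042,0,0.00015,-4],[0.0042,0,0.00015,-4]])

```text
time: 8.6
tool_pos: [516.6, -73.2, 103.4]
tcp_rot: [-1.575, 0.001, -1.393]
contact_force: [-7.5, 0.1, 3.9]
grip_width: 0.7
```

Request:
arm_command(deltas=[[0.0042,0,0.00015,-4],[0.0042,0,0.00015,-4],[0.0042,0,0.00015,-4],[0.0042,0,0.00015,-4],[0.0042,0,0.00015,-4]])

```text
time: 9.1
tool_pos: [524.2, -93.4, 103.5]
tcp_rot: [-1.575, 0.001, -1.044]
contact_force: [-5.4, -2.7, 2.7]
grip_width: 0.4
```

Request:
arm_command(deltas=[[0.0042,0,0.00015,-4],[0.0042,0,0.00015,-4],[0.0042,0,0.00015,-4],[0.0042,0,0.00015,-4],[0.0042,0,0.00015,-4]])

```text
time: 9.6
tool_pos: [538.3, -109.9, 103.6]
tcp_rot: [-1.574, 0.001, -0.695]
contact_force: [-4.0, -2.3, 1.2]
grip_width: 0.5
```

Request:
arm_command(deltas=[[0.0042,0,0.00015,-4],[0.0042,0,0.00015,-4],[0.0042,0,0.00015,-4],[0.0042,0,0.00015,-4],[0.0042,0,0.00015,-4]])

```text
time: 10.1
tool_pos: [557.0, -120.4, 103.6]
tcp_rot: [-1.573, 0.001, -0.346]
contact_force: [-2.5, -2.3, 1.0]
grip_width: 0.7
```

```bash
python3 - <<'E'
from h import *
for n in ('scene','top'):
    o,p=cap(n,n+'3.png');print(line(o,p)[0][:3])
print(o['joint_positions'])
E
```

```text
[(np.float64(96.5), 53), (np.float64(96.0), 53), (np.float64(97.0), 53)]
[(np.float64(10.0), 53), (np.float64(9.5), 53), (np.float64(10.5), 53)]
[-0.34617844  0.55560649  1.56892102 -0.00234206  1.01662229 -1.57257408]
```

```bash
python3 - <<'E'
from h import *
a=[cv2.resize(cv2.imread('pics/'+n)[s],(400,400),interpolation=2) for n,s in (('top3.png',np.s_[120:220,290:390]),('scene3.png',np.s_[195:295,290:390]))]
cv2.imwrite('pics/z3.png',np.hstack(a))
E
```

```text
(no output)
```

View pics/z3.png

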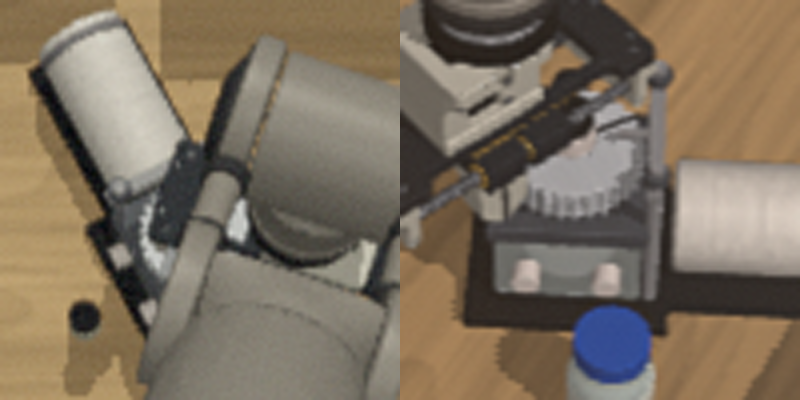

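Request:
arm_command(deltas=[[0.0042,0,0.0006,-4],[0.0042,0,0.0006,-4],[0.0042,0,0.00025,-4],[0.0042,0,0.00025,-4],[0.0042,0,0.00025,-4]])

```text
time: 10.7
tool_pos: [578.3, -123.4, 103.7]
tcp_rot: [-1.574, 0.0, 0.0]
contact_force: [-1.8, -5.9, -0.8]
grip_width: 0.2
```

Request:
arm_command(deltas=[[0.0042,0,0.00025,-4],[0.0042,0,0.00025,-4],[0.0042,0,0.00025,-4],[0.0042,0,0.00025,-4],[0.0042,0,0.00025,-4]])

```text
time: 11.2
tool_pos: [599.4, -119.2, 103.8]
tcp_rot: [-1.574, -0.0, 0.349]
contact_force: [0.4, -6.1, -1.4]
grip_width: 0.8
```

Request:
arm_command(deltas=[[0.0042,0,0.00025,-4],[0.0042,0,0.00025,-4]])

```text
time: 11.4
tool_pos: [607.2, -115.5, 103.8]
tcp_rot: [-1.574, -0.0, 0.489]
contact_force: [1.6, -5.2, -0.4]
grip_width: 0.8
```

Request:
arm_command(deltas=[[0,0,-0.01,0],[0,0,-0.01,0],[0,0,0,0]])

```text
time: 11.7
tool_pos: [616.5, -133.0, 103.7]
tcp_rot: [-1.572, -0.0, 0.485]
contact_force: [0.6, 0.3, 0.2]
grip_width: 0.4
```

```bash
python3 - <<'E'
from h import *
for n in ('scene','top'):
    o,p=cap(n,n+'4.png');print(line(o,p)[0][:3])
print(o['joint_positions'],o['time'],o['tool_pos'])
E
```

```text
[(np.float64(136.5), 38), (np.float64(137.0), 38), (np.float64(136.0), 38)]
[(np.float64(359.0), 60), (np.float64(359.5), 60), (np.float64(358.5), 61)]
[-3.33132901e-01  6.51521568e-01  1.38424468e+00  5.15528212e-05
  1.10579025e+00 -2.38970786e+00] 11.75 [ 616.02266827 -132.30201634  103.55560642]
```

Request:
arm_command(deltas=[[-0.0118,0,0.00088,8.5],[-0.0118,0,0.00088,8.5],[-0.0118,0,0.00088,8.5],[-0.0118,0,0.00088,8.5],[-0.0118,0,0.00088,8.5]])

```text
time: 12.3
tool_pos: [557.7, -138.1, 103.7]
tcp_rot: [-1.571, 0.0, -0.261]
contact_force: [-0.1, 0.0, 0.5]
grip_width: 0.8
```

Request:
arm_command(deltas=[[-0.0118,0,0.00088,8.5],[-0.0118,0,0.00088,8.5],[-0.0118,0,0.00088,8.5],[-0.0118,0,0.00088,8.5],[-0.0118,0,0.00088,8.5]])

```text
time: 12.8
tool_pos: [510.8, -103.9, 103.8]
tcp_rot: [-1.571, 0.0, -1.002]
contact_force: [0.6, -0.1, 1.3]
grip_width: 0.4
```

Request:
arm_command(deltas=[[0,0,0,0],[0,0,0,0]])

```text
time: 13.0
tool_pos: [511.8, -104.4, 104.0]
tcp_rot: [-1.57, -0.001, -0.991]
contact_force: [0.3, -1.0, 0.1]
grip_width: 0.2
```

```bash
python3 - <<'E'
from h import *
for n in ('scene','top'):
    o,p=cap(n,n+'5.png');print(line(o,p)[0][:3])
t=o['tool_pos'];d=np.array(t[:2])-[577.3,-62.5];print(t,np.hypot(*d),np.degrees(np.arctan2(d[1],d[0])),np.degrees(o['tcp_rot']),o['time'])
a=[cv2.resize(cv2.imread('pics/'+n)[s],(400,400),interpolation=2) for n,s in (('top5.png',np.s_[120:220,290:390]),('scene5.png',np.s_[195:295,290:390]))]
cv2.imwrite('pics/z5.png',np.hstack(a))
E
```

```text
[(np.float64(95.0), 68), (np.float64(94.5), 68), (np.float64(95.5), 68)]
[(np.float64(335.5), 46), (np.float64(335.0), 46), (np.float64(336.0), 46)]
[ 511.94989276 -104.678523    103.930172  ] 77.77958806306901 -147.1608340357383 [-8.99756967e+01 -4.41568886e-02 -5.68122721e+01] 13.05
```

View pics/z5.png

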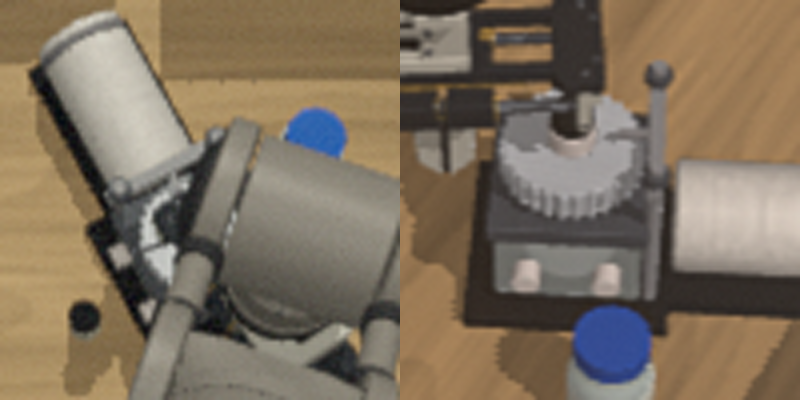

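The line shows in the top crop at (140–172,245), pointing about world +y. That is the 73° past the pointer I predicted, so there was no slip. Completing the return, then the second stroke.

Request:
arm_command(deltas=[[-0.0118,0,0.0008,8.5],[-0.0118,0,0.0008,8.5],[-0.0118,0,0.0008,8.5],[-0.0118,0,0.0008,8.5],[-0.0118,0,0.0008,8.5]])

```text
time: 13.6
tool_pos: [499.6, -47.9, 103.7]
tcp_rot: [-1.571, -0.0, -1.741]
contact_force: [-0.0, -0.2, -0.2]
grip_width: 0.6
```

Request:
arm_command(deltas=[[-0.0118,0,0.0008,8.5],[-0.0118,0,0.0008,8.5],[-0.0118,0,0.0008,8.5],[-0.0118,0,0.0008,8.5],[-0.0118,0,0.0008,8.5]])

```text
time: 14.1
tool_pos: [529.2, 2.2, 103.6]
tcp_rot: [-1.571, 0.0, -2.483]
contact_force: [0.3, 0.3, -0.9]
grip_width: 0.3
```

Request:
arm_command(deltas=[[-0.0118,0,0.0008,8.5],[-0.0118,0,0.0008,8.5],[0,0,0,0],[0,0,0,0]])

```text
time: 14.5
tool_pos: [548.9, 13.5, 103.4]
tcp_rot: [-1.571, -0.001, -2.77]
contact_force: [0.6, 0.0, 0.1]
grip_width: 0.5
```

```bash
python3 - <<'E'
from h import *
o=bot.get_obs()
t=o['tool_pos'];d=np.array(t[:2])-[577.3,-62.5];print(t,np.hypot(*d),np.degrees(np.arctan2(d[1],d[0])),np.degrees(o['tcp_rot']),o['time'])
E
```

```text
[548.89495461  13.47146947 103.37635452] 81.1080191924317 110.50031553802877 [-9.00068158e+01 -4.18994154e-02 -1.58718216e+02] 14.5
```

Request:
arm_command(deltas=[[0,0,0.008,0],[0,0,0.006,0],[0,0,0.003,0],[0,0,0.002,0],[0,0,0,0]])

```text
time: 15.0
tool_pos: [555.7, -4.2, 103.7]
tcp_rot: [-1.571, -0.0, -2.776]
contact_force: [0.1, 0.5, 0.2]
grip_width: 0.7
```

Request:
arm_command(deltas=[[0,0,0.001,0],[0,0,0.001,0],[0,0,0,0]])

```text
time: 15.3
tool_pos: [556.0, -4.8, 103.6]
tcp_rot: [-1.573, -0.001, -2.775]
contact_force: [-1.9, 5.1, 1.5]
grip_width: 0.3
```

Request:
arm_command(deltas=[[0.0042,0,0.0004,-4],[0.0042,0,0.0004,-4],[0.0042,0,0.00015,-4],[0.0042,0,0.00015,-4],[0.0042,0,0.00015,-4]])

```text
time: 15.8
tool_pos: [537.6, -15.5, 103.5]
tcp_rot: [-1.574, -0.0, -2.423]
contact_force: [-4.4, 6.7, 3.0]
grip_width: 0.5
```

Request:
arm_command(deltas=[[0.0042,0,0.00015,-4],[0.0042,0,0.00015,-4],[0.0042,0,0.00015,-4],[0.0042,0,0.00015,-4],[0.0042,0,0.00015,-4]])

```text
time: 16.3
tool_pos: [523.7, -32.1, 103.5]
tcp_rot: [-1.575, -0.0, -2.074]
contact_force: [-6.6, 5.2, 3.8]
grip_width: 0.2
```

Request:
arm_command(deltas=[[0.0042,0,0.00015,-4],[0.0042,0,0.00015,-4],[0.0042,0,0.00015,-4],[0.0042,0,0.00015,-4],[0.0042,0,0.00015,-4]])

```text
time: 16.8
tool_pos: [516.6, -52.4, 103.4]
tcp_rot: [-1.576, 0.0, -1.724]
contact_force: [-8.5, 1.8, 5.2]
grip_width: 0.4
```

Request:
arm_command(deltas=[[0.0042,0,0.00015,-4],[0.0042,0,0.00015,-4],[0.0042,0,0.00015,-4],[0.0042,0,0.00015,-4],[0.0042,0,0.00015,-4]])

```text
time: 17.3
tool_pos: [516.9, -73.9, 103.5]
tcp_rot: [-1.576, 0.001, -1.375]
contact_force: [-7.5, 0.6, 4.7]
grip_width: 0.4
```

Request:
arm_command(deltas=[[0.0042,0,0.00015,-4],[0.0042,0,0.00015,-4],[0.0042,0,0.00015,-4],[0.0042,0,0.00015,-4],[0.0042,0,0.00015,-4]])

```text
time: 17.8
tool_pos: [524.8, -94.1, 103.5]
tcp_rot: [-1.575, 0.002, -1.026]
contact_force: [-8.0, -2.3, 3.5]
grip_width: 0.5
```

Request:
arm_command(deltas=[[0.0042,0,0.0003,-4],[0.0042,0,0.0003,-4],[0.0042,0,0.0003,-4],[0.0042,0,0.0003,-4],[0.0042,0,0.0003,-4]])

```text
time: 18.3
tool_pos: [539.4, -110.4, 103.6]
tcp_rot: [-1.575, 0.002, -0.677]
contact_force: [-7.2, -6.6, 2.7]
grip_width: 0.7
```

Request:
arm_command(deltas=[[0.0042,0,0.0003,-4],[0.0042,0,0.0003,-4],[0.0042,0,0.0003,-4],[0.0042,0,0.0003,-4],[0.0042,0,0.0003,-4]])

```text
time: 18.8
tool_pos: [559.0, -120.6, 103.7]
tcp_rot: [-1.575, 0.001, -0.328]
contact_force: [-3.9, -8.0, 1.0]
grip_width: 0.5
```

Request:
arm_command(deltas=[[0.0042,0,0.0003,-4],[0.0042,0,0.0003,-4],[0.0042,0,0.0003,-4],[0.0042,0,0.0003,-4],[0.0042,0,0.0003,-4]])

```text
time: 19.3
tool_pos: [580.7, -123.2, 103.8]
tcp_rot: [-1.575, 0.0, 0.02]
contact_force: [-1.2, -8.1, -0.7]
grip_width: 0.9
```

Request:
arm_command(deltas=[[0.0042,0,0.0002,-4],[0.0042,0,0.0002,-4],[0.0042,0,0.0002,-4],[0.0042,0,0.0002,-4],[0.0042,0,0.0002,-4]])

```text
time: 19.8
tool_pos: [601.6, -118.3, 103.8]
tcp_rot: [-1.574, 0.0, 0.369]
contact_force: [-0.6, -4.7, 0.0]
grip_width: 0.5
```

```bash
python3 - <<'E'
from h import *
o,p=cap('scene','scene6.png')
t=o['tool_pos'];d=np.array(t[:2])-[577.3,-62.5];print(t,np.hypot(*d),np.degrees(np.arctan2(d[1],d[0])),np.degrees(o['tcp_rot']),o['time'])
r,w=line(o,p);
a=np.arange(0,360,.5)
print([(round((a[i]-28.5)%360),int(w[i])) for i in range(0,720,12)])
E
```

```text
[ 601.58485469 -118.34992315  103.83652081] 60.901297878799035 -66.4994677006286 [-9.01801204e+01  6.56493057e-03  2.11570383e+01] 19.8
[(332, 165), (338, 155), (344, 155), (350, 154), (356, 151), (2, 125), (8, 115), (14, 128), (20, 147), (26, 138), (32, 125), (38, 156), (44, 163), (50, 166), (56, 164), (62, 163), (68, 166), (74, 165), (80, 166), (86, 152), (92, 126), (98, 117), (104, 135), (110, 154), (116, 163), (122, 166), (128, 166), (134, 165), (140, 167), (146, 164), (152, 136), (158, 132), (164, 133), (170, 134), (176, 134), (182, 134), (188, 134), (194, 134), (200, 134), (206, 133), (212, 132), (218, 132), (224, 134), (230, 134), (236, 134), (242, 136), (248, 135), (254, 135), (260, 135), (266, 135), (272, 135), (278, 135), (284, 143), (290, 152), (296, 104), (302, 52), (308, 50), (314, 57), (320, 93), (326, 153)]
```

Request:
arm_command(deltas=[[0,0,-0.01,0],[0,0,-0.01,0],[-0.0118,0,0.00088,8.5],[-0.0118,0,0.00088,8.5],[-0.0118,0,0.00088,8.5]])

```text
time: 20.35
tool_pos: [573.0, -141.3, 103.6]
tcp_rot: [-1.571, 0.0, -0.087]
contact_force: [0.3, 0.2, -0.6]
grip_width: 0.4
```

Request:
arm_command(deltas=[[-0.0118,0,0.00088,8.5],[-0.0118,0,0.00088,8.5],[-0.0118,0,0.00088,8.5],[-0.0118,0,0.00088,8.5],[-0.0118,0,0.00088,8.5]])

```text
time: 20.85
tool_pos: [520.9, -115.7, 103.8]
tcp_rot: [-1.571, -0.0, -0.829]
contact_force: [-0.4, -0.5, -0.5]
grip_width: 0.5
```

Request:
arm_command(deltas=[[-0.0118,0,0.00088,8.5],[-0.0118,0,0.00088,8.5],[-0.0118,0,0.00088,8.5],[-0.0118,0,0.00088,8.5],[-0.0118,0,0.00088,8.5]])

```text
time: 21.35
tool_pos: [499.8, -61.6, 103.8]
tcp_rot: [-1.571, 0.0, -1.57]
contact_force: [1.3, 0.4, -0.7]
grip_width: 0.6
```

Request:
arm_command(deltas=[[-0.0118,0,0.00088,8.5],[-0.0118,0,0.00088,8.5],[-0.0118,0,0.00088,8.5],[0,0,0,0],[0,0,0,0]])

```text
time: 21.85
tool_pos: [507.4, -27.4, 103.7]
tcp_rot: [-1.571, -0.0, -2.003]
contact_force: [-1.0, 0.5, 1.0]
grip_width: 0.6
```

```bash
python3 - <<'E'
from h import *
o,p=cap('scene','scene7.png')
t=o['tool_pos'];d=np.array(t[:2])-[577.3,-62.5];print(t,np.hypot(*d),np.degrees(np.arctan2(d[1],d[0])),np.degrees(o['tcp_rot']),o['time'])
print(line(o,p,(577.3,-62.5))[0])
o,p=cap('top','top7.png');print(line(o,p,(577.3,-62.5))[0])
a=[cv2.resize(cv2.imread('pics/'+n)[s],(400,400),interpolation=2) for n,s in (('top7.png',np.s_[120:220,290:390]),('scene7.png',np.s_[195:295,290:390]))]
cv2.imwrite('pics/z7.png',np.hstack(a))
E
```

```text
[507.44518701 -27.42481542 103.72309117] 78.16625532254295 153.33806337650367 [-8.99920830e+01 -1.22481533e-02 -1.14790285e+02] 21.85
[(np.float64(263.0), 102), (np.float64(263.5), 102), (np.float64(262.5), 103), (np.float64(264.0), 104), (np.float64(262.0), 104), (np.float64(261.5), 106)]
[(np.float64(141.0), 112), (np.float64(141.5), 112), (np.float64(142.0), 112), (np.float64(140.5), 112), (np.float64(142.5), 113), (np.float64(140.0), 113)]
```

View pics/z7.png

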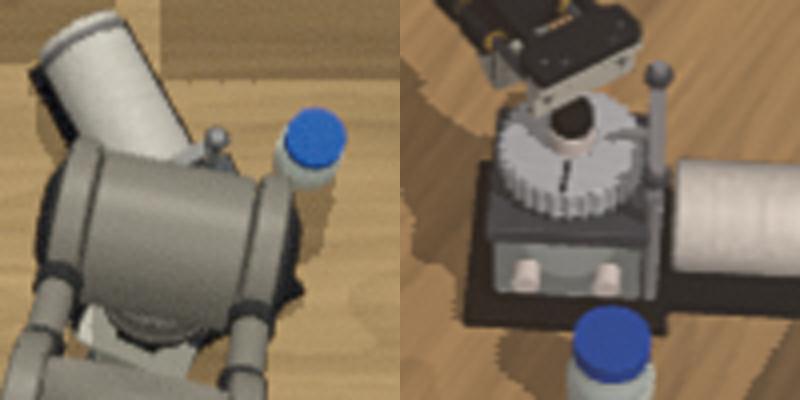

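Request:
arm_command(deltas=[[0,0,0.008,0],[0,0,0.006,0],[0,0,0.0015,0],[0,0,0.001,0],[0,0,0,0]])

```text
time: 22.45
tool_pos: [522.0, -34.0, 103.6]
tcp_rot: [-1.572, -0.0, -2.007]
contact_force: [-2.2, 0.0, 1.9]
grip_width: 0.3
```

Request:
arm_command(deltas=[[0,0,0.001,0],[0,0,0.001,0],[0,0,0,0]])

```text
time: 22.75
tool_pos: [522.5, -34.3, 103.4]
tcp_rot: [-1.575, -0.001, -2.007]
contact_force: [-6.6, 1.1, 4.3]
grip_width: 0.8
```

Request:
arm_command(deltas=[[0.0042,0,0.0002,-4],[0.0042,0,0.0002,-4],[0.0042,0,0.00015,-4],[0.0042,0,0.00015,-4],[0.0042,0,0.00015,-4]])

```text
time: 23.25
tool_pos: [516.4, -54.2, 103.4]
tcp_rot: [-1.576, 0.001, -1.655]
contact_force: [-9.2, 3.0, 5.9]
grip_width: 0.3
```

Request:
arm_command(deltas=[[0.0042,0,0.00015,-4],[0.0042,0,0.00015,-4],[0.0042,0,0.00015,-4],[0.0042,0,0.00015,-4],[0.0042,0,0.00015,-4]])

```text
time: 23.75
tool_pos: [517.5, -75.8, 103.3]
tcp_rot: [-1.577, 0.002, -1.306]
contact_force: [-12.9, -0.5, 6.8]
grip_width: 0.6
```

Request:
arm_command(deltas=[[0.0042,0,0.0002,-4],[0.0042,0,0.0002,-4],[0.0042,0,0.0002,-4],[0.0042,0,0.0002,-4],[0.0042,0,0.0002,-4]])

```text
time: 24.25
tool_pos: [526.4, -95.9, 103.3]
tcp_rot: [-1.578, 0.003, -0.957]
contact_force: [-13.7, -8.3, 6.8]
grip_width: 0.9
```

Request:
arm_command(deltas=[[0.0042,0,0.0003,-4],[0.0042,0,0.0003,-4],[0.0042,0,0.0003,-4],[0.0042,0,0.0003,-4],[0.0042,0,0.0003,-4]])

```text
time: 24.75
tool_pos: [542.4, -112.0, 103.5]
tcp_rot: [-1.578, 0.002, -0.608]
contact_force: [-12.9, -14.5, 3.6]
grip_width: 0.5
```

```bash
python3 - <<'E'
from h import *
o,p=cap('scene','scene8.png')
t=o['tool_pos'];d=np.array(t[:2])-[577.3,-62.5];print(t,np.hypot(*d),np.degrees(np.arctan2(d[1],d[0])),np.degrees(o['tcp_rot']),o['time'])
r,w=line(o,p,(577.3,-62.5));a=np.arange(0,360,.5)
print([(round((a[i]-28.5)%360,1),int(w[i])) for i in range(720) if (a[i]-28.5+60)%360<90][::3])
x=p['img'][205:265,305:365,::-1]
cv2.imwrite('pics/z8.png',cv2.resize(x,(600,600),interpolation=2))
E
```

```text
[ 542.40040247 -112.02418972  103.48406433] 60.58570190702388 -125.17227656633445 [-90.39762073   0.13530435 -34.81152101] 24.75
[(np.float64(331.5), 167), (np.float64(333.0), 167), (np.float64(334.5), 166), (np.float64(336.0), 165), (np.float64(337.5), 161), (np.float64(339.0), 151), (np.float64(340.5), 136), (np.float64(342.0), 121), (np.float64(343.5), 108), (np.float64(345.0), 98), (np.float64(346.5), 93), (np.float64(348.0), 100), (np.float64(349.5), 118), (np.float64(351.0), 140), (np.float64(352.5), 158), (np.float64(354.0), 167), (np.float64(355.5), 168), (np.float64(357.0), 167), (np.float64(358.5), 165), (np.float64(0.0), 157), (np.float64(1.5), 143), (np.float64(3.0), 130), (np.float64(4.5), 118), (np.float64(6.0), 113), (np.float64(7.5), 115), (np.float64(9.0), 119), (np.float64(10.5), 122), (np.float64(12.0), 124), (np.float64(13.5), 128), (np.float64(15.0), 133), (np.float64(16.5), 142), (np.float64(18.0), 152), (np.float64(19.5), 162), (np.float64(21.0), 168), (np.float64(22.5), 169), (np.float64(24.0), 169), (np.float64(25.5), 169), (np.float64(27.0), 169), (np.float64(28.5), 169), (np.float64(300.0), 166), (np.float64(301.5), 166), (np.float64(303.0), 167), (np.float64(304.5), 167), (np.float64(306.0), 167), (np.float64(307.5), 166), (np.float64(309.0), 166), (np.float64(310.5), 165), (np.float64(312.0), 165), (np.float64(313.5), 165), (np.float64(315.0), 165), (np.float64(316.5), 165), (np.float64(318.0), 165), (np.float64(319.5), 165), (np.float64(321.0), 165), (np.float64(322.5), 165), (np.float64(324.0), 165), (np.float64(325.5), 165), (np.float64(327.0), 166), (np.float64(328.5), 166), (np.float64(330.0), 167)]
```

View pics/z8.png

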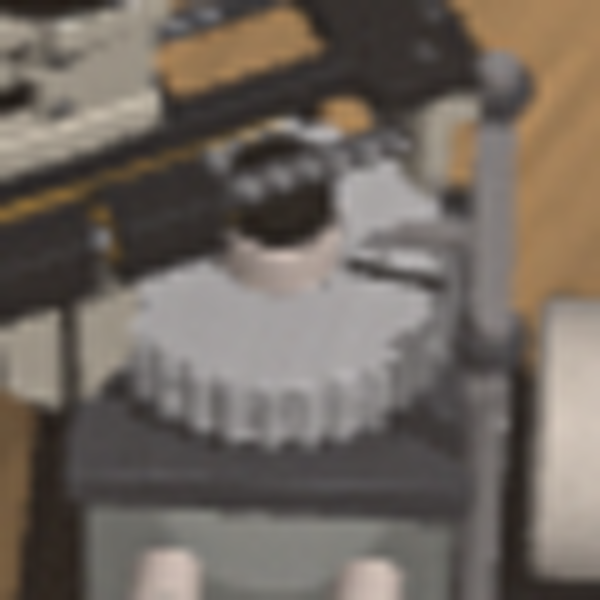

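Line at the crop's (350–435,262–280), just clockwise of the pointer (365–450,235). Force has risen to 19 N, so I'll ease off and go 8° further.

Request:
arm_command(deltas=[[0.0042,0,-0.0006,-4],[0.0042,0,-0.0006,-4],[0,0,0,0]])

```text
time: 25.1
tool_pos: [550.8, -117.3, 103.6]
tcp_rot: [-1.575, -0.0, -0.469]
contact_force: [-5.4, -11.6, 0.5]
grip_width: 0.5
```

```bash
cat >> h.py <<'E'
def prof(p,c,z,r0,r1,lo,hi,yaw=28.5):
    g=cv2.cvtColor(p['img'],cv2.COLOR_RGB2GRAY).astype(np.float32)
    b=np.arange(lo,hi,.5);a=np.radians(b+yaw);rs=np.arange(r0,r1,1.)
    P=np.array([[c[0]+r*np.cos(t),c[1]+r*np.sin(t),z] for t in a for r in rs])
    q=proj(p,P).astype(np.float32).reshape(len(a),len(rs),2)
    v=cv2.remap(g,q[...,0],q[...,1],cv2.INTER_CUBIC).mean(1)
    return b,v
E
python3 - <<'E'
from h import *
o,p=cap('scene','scene9.png');print(o['contact_force'])
q=dict(p);q['img']=cv2.imread('pics/scene8.png')[:,:,::-1]
for n,P in (('before',q),('now',p)):
  for c in ((577.3,-62.5),(578.5,-64)):
    for z,r in ((112,(24,40)),(121,(29,44))):
        b,v=prof(P,c,z,*r,-30,25);print(n,c,z,' '.join(f'{int(x)}:{int(y)}' for x,y in zip(b[::4],v[::4])))
cv2.imwrite('pics/z9.png',cv2.resize(p['img'][205:265,305:365,::-1],(600,600),interpolation=2))
E
```

```text
[ -5.4188112  -11.5590815    0.47949199]
before (577.3, -62.5) 112 -30:168 -28:169 -26:168 -24:164 -22:152 -20:131 -18:102 -16:78 -14:70 -12:83 -10:110 -8:138 -6:157 -4:162 -2:156 0:144 2:130 4:116 6:109 8:109 10:113 12:118 14:124 16:135 18:148 20:160 22:168 24:170
before (577.3, -62.5) 121 -30:111 -28:87 -26:77 -24:89 -22:115 -20:141 -18:156 -16:155 -14:143 -12:127 -10:113 -8:104 -6:103 -4:110 -2:117 0:122 2:126 4:131 6:135 8:137 10:137 12:135 14:132 16:132 18:134 20:136 22:139 24:139
before (578.5, -64) 112 -30:164 -28:166 -26:167 -24:167 -22:165 -20:159 -18:144 -16:119 -14:91 -12:72 -10:73 -8:91 -6:119 -4:145 -2:160 0:160 2:151 4:140 6:126 8:115 10:109 12:110 14:114 16:118 18:126 20:138 22:151 24:163
before (578.5, -64) 121 -30:142 -28:119 -26:93 -24:76 -22:80 -20:102 -18:130 -16:149 -14:154 -12:147 -10:133 -8:119 -6:108 -4:103 -2:106 0:114 2:120 4:123 6:126 8:131 10:134 12:136 14:137 16:135 18:134 20:135 22:138 24:140
now (577.3, -62.5) 112 -30:165 -28:165 -26:165 -24:164 -22:164 -20:163 -18:163 -16:160 -14:156 -12:146 -10:126 -8:101 -6:79 -4:69 -2:70 0:78 2:91 4:104 6:115 8:117 10:118 12:121 14:126 16:136 18:149 20:161 22:168 24:170
now (577.3, -62.5) 121 -30:159 -28:155 -26:148 -24:137 -22:120 -20:99 -18:79 -16:70 -14:74 -12:86 -10:98 -8:107 -6:112 -4:116 -2:120 0:123 2:126 4:130 6:133 8:136 10:139 12:139 14:137 16:136 18:133 20:129 22:130 24:135
now (578.5, -64) 112 -30:164 -28:164 -26:164 -24:163 -22:162 -20:161 -18:160 -16:160 -14:160 -12:158 -10:153 -8:140 -6:118 -4:93 -2:75 0:69 2:73 4:81 6:93 8:106 10:115 12:117 14:119 16:121 18:128 20:139 22:152 24:163
now (578.5, -64) 121 -30:158 -28:156 -26:154 -24:149 -22:142 -20:128 -18:109 -16:87 -14:72 -12:71 -10:80 -8:92 -6:102 -4:110 -2:114 0:118 2:122 4:124 6:126 8:129 10:132 12:137 14:140 16:139 18:138 20:137 22:133 24:131
```

View pics/z9.png

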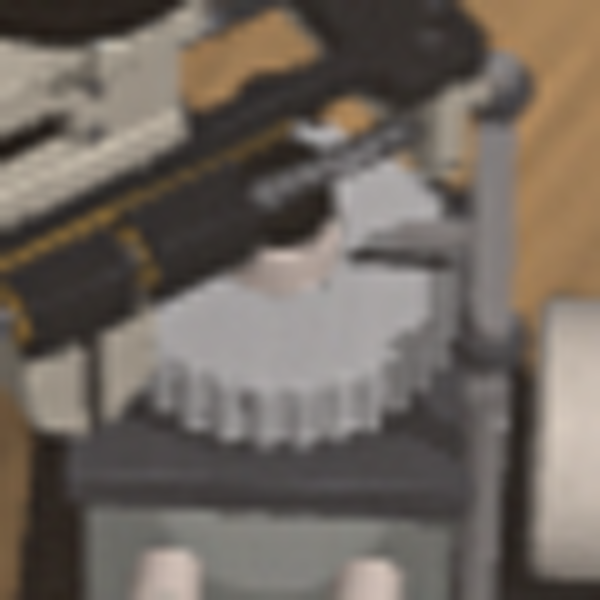

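Request:
arm_command(deltas=[[0,0,-0.01,0],[0,0,-0.01,0],[0,-0.044,0,0],[0,-0.044,0,0],[0,-0.044,0,0]])

```text
time: 25.65
tool_pos: [542.1, -132.7, 237.2]
tcp_rot: [-1.57, -0.0, -0.472]
contact_force: [0.4, -0.4, 0.2]
grip_width: 0.4
```

Request:
arm_command(deltas=[[0,0,0,-8.5],[0,0,0,-8.5],[0,0,0,-8.5],[0,0,0,-8.5],[0,0,0,-8.5]])

```text
time: 26.15
tool_pos: [542.3, -132.6, 235.8]
tcp_rot: [-1.571, -0.001, 0.276]
contact_force: [0.9, 0.0, 0.0]
grip_width: 0.2
```

Request:
arm_command(deltas=[[0,0,0,-8.5],[0,0,0,-4.4]])

```text
time: 26.35
tool_pos: [542.3, -132.6, 235.7]
tcp_rot: [-1.571, -0.001, 0.501]
contact_force: [-0.2, 0.5, -0.7]
grip_width: 0.5
```

Request:
arm_command(deltas=[[0.0314,0,0.0117,0],[0.0314,0,0.0117,0],[0.0314,0,0.0117,0],[0.0314,0,0.0117,0],[0,0,0,0]])

```text
time: 26.85
tool_pos: [632.4, -28.6, 235.1]
tcp_rot: [-1.57, -0.002, 0.499]
contact_force: [0.1, -1.3, -0.0]
grip_width: 0.5
```

Request:
arm_command(deltas=[[0,0,0,0],[0,0,0,0]])

```text
time: 27.05
tool_pos: [630.1, -32.3, 235.7]
tcp_rot: [-1.571, 0.0, 0.495]
contact_force: [0.3, 0.4, 0.7]
grip_width: 0.2
```

```bash
python3 - <<'E'
from h import *
o,p=cap('wrist','w10.png');wT(o,p);print(o['tool_pos'],np.degrees(o['tcp_rot']),o['time'])
u,v=proj(p,[577.3,-62.5,112])[0];print(u,v)
u,v=int(u),int(v);y=max(0,v-70);x=u-70
cv2.imwrite('pics/z10.png',cv2.resize(p['img'][y:y+140,x:x+140,::-1],(600,600),interpolation=2));print(x,y)
E
```

```text
[630.08358894 -32.31077224 235.65340938] [-9.00026066e+01  2.35019230e-02  2.83484213e+01] 27.05
318.31901427089053 116.05092888006044
248 46
```

View pics/z10.png

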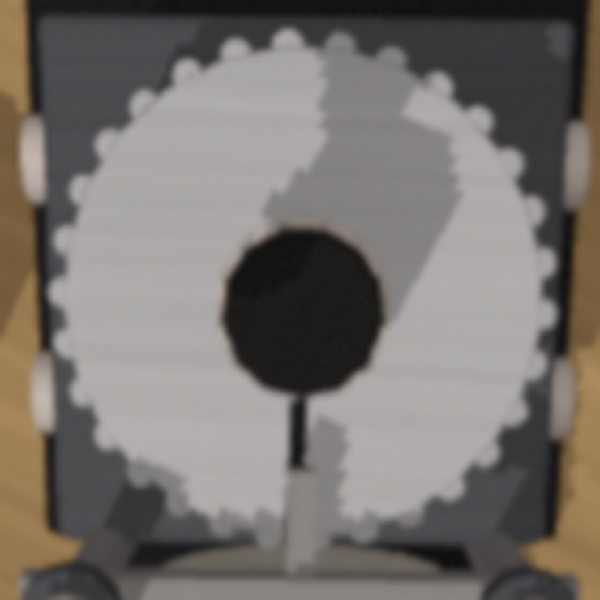

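The line emerges directly from under the pointer: line x≈298, pointer tip x≈302, stopper x≈302 in the crop. It looks 1–2° short, so I'll measure it.

```bash
python3 - <<'E'
from h import *
z=cv2.cvtColor(cv2.imread('pics/z10.png'),cv2.COLOR_BGR2GRAY).astype(float)
for r in (415,430,445,455):
    s=z[r,270:320];w=np.clip(130-s,0,None);print('line',r,(w*np.arange(270,320)).sum()/w.sum())
for r in (480,500,520): print('ptr',r,[int(v) for v in z[r,274:330:3]])
s=z[230:390];m=(s<70);ys,xs=np.nonzero(m[:, 200:400]);(cx,cy),rr=cv2.minEnclosingCircle(np.c_[xs+200,ys+230].astype(np.float32));print('stopper',cx,cy,rr)
o,p=cap('wrist');wT(o,p)
f=lambda x,y:(248+(x+.5)*140/600-.5,46+(y+.5)*140/600-.5)
c=ray(p,*f(cx,cy),142);print('axis from stopper',c)
l=ray(p,*f(298,430),112);print(l)
# circle fit of collar by bright-ridge radial edge
g=np.array([(287,33),(58,295),(547,314),(66,243),(543,262),(64,343),(538,365),(79,190),(533,212),(82,388),(517,410)],float)
W=np.array([ray(p,*f(*q),112)[:2] for q in g])
A=np.c_[2*W,np.ones(len(W))];s=np.linalg.lstsq(A,(W**2).sum(1),rcond=None)[0];print('fit',s[:2],np.sqrt(s[2]+s[0]**2+s[1]**2))
t=ray(p,*f(301,475),121)
for cc in (c[:2],s[:2]):
    a=lambda q:np.degrees(np.arctan2(q[1]-cc[1],q[0]-cc[0]));print('line',a(l),'ptr',a(t),np.hypot(*(l[:2]-cc)),np.hypot(*(t[:2]-cc)))
E
```

```text
line 415 297.8470149253731
line 430 298.0100143061516
line 445 298.45849802371544
line 455 297.4549964564139
ptr 480 [173, 173, 172, 166, 154, 141, 134, 132, 133, 134, 134, 134, 133, 132, 131, 129, 128, 128, 129]
ptr 500 [174, 173, 168, 154, 139, 132, 132, 133, 133, 135, 134, 134, 134, 134, 132, 130, 129, 129, 129]
ptr 520 [132, 133, 129, 116, 114, 123, 129, 133, 133, 135, 135, 135, 133, 132, 130, 129, 128, 128, 128]
stopper 303.1193542480469 310.38494873046875 83.37277221679688
axis from stopper [576.6311165  -62.91349839 142.        ]
[597.76090733 -52.73356193 112.        ]
fit [576.87445352 -62.82175963] 43.18136563850155
line 25.723893995565906 ptr 27.38253186774076 23.45419293966788 30.061534925604963
line 25.78063274032732 ptr 27.441085998357888 23.195165129827483 29.803284687899904
```

The line is about 1.7–2° short (line 25.8°, pointer 27.4°, world). I'll give one small final stroke from the −y side, at the current tool yaw.

Request:
arm_command(deltas=[[-0.0152,0,-0.0209,0],[-0.0152,0,-0.0209,0],[-0.0152,0,-0.0209,0],[-0.0152,0,-0.0209,0],[0,0,0,0]])

```text
time: 27.65
tool_pos: [615.8, -138.0, 235.9]
tcp_rot: [-1.572, 0.001, 0.491]
contact_force: [0.2, 0.2, 0.1]
grip_width: 0.3
```

Request:
arm_command(deltas=[[0,0.04,0,0],[0,0.04,0,0],[0,0.03,0,0],[0,0.022,0,0],[0,0,0,0]])

```text
time: 28.15
tool_pos: [614.6, -133.2, 100.5]
tcp_rot: [-1.566, 0.004, 0.495]
contact_force: [0.7, 0.2, 0.0]
grip_width: 0.2
```

Request:
arm_command(deltas=[[0,0,0.007,0],[0,0,0.006,0],[0,0,0.003,0],[0,0,0,0],[0,0,0,0]])

```text
time: 28.65
tool_pos: [609.6, -119.8, 104.5]
tcp_rot: [-1.572, -0.001, 0.496]
contact_force: [0.2, -0.9, -0.0]
grip_width: 0.2
```

Request:
arm_command(deltas=[[0,0,0.002,0],[0,0,0.001,0],[0,0,0,0]])

```text
time: 28.95
tool_pos: [607.7, -117.2, 103.7]
tcp_rot: [-1.571, 0.0, 0.495]
contact_force: [-0.5, 0.6, -0.1]
grip_width: 0.4
```

Request:
arm_command(deltas=[[0,0,0.001,0],[0,0,0.001,0],[0,0,0,0]])

```text
time: 29.25
tool_pos: [607.1, -115.9, 103.8]
tcp_rot: [-1.572, -0.0, 0.495]
contact_force: [1.6, -1.8, 0.1]
grip_width: 0.3
```

Request:
arm_command(deltas=[[0,0,0.001,0],[0,0,0,0]])

```text
time: 29.45
tool_pos: [606.9, -115.5, 103.9]
tcp_rot: [-1.573, -0.0, 0.495]
contact_force: [2.3, -4.4, -0.6]
grip_width: 0.5
```

Request:
arm_command(deltas=[[0.0013,0,0,-1.2],[0.0013,0,0,-1.2],[0,0,0,0]])

```text
time: 29.75
tool_pos: [609.0, -114.3, 103.8]
tcp_rot: [-1.573, 0.0, 0.538]
contact_force: [2.3, -4.0, -1.5]
grip_width: 0.5
```

Request:
arm_command(deltas=[[0,0,-0.01,0],[0,0,-0.01,0],[0,-0.044,0,0],[0,-0.044,0,0],[0,-0.044,0,0]])

```text
time: 30.25
tool_pos: [618.9, -130.9, 237.0]
tcp_rot: [-1.57, 0.0, 0.537]
contact_force: [1.1, -0.2, -0.7]
grip_width: 0.4
```

Request:
arm_command(deltas=[[0.0152,0,0.0209,0],[0.0152,0,0.0209,0],[0.0152,0,0.0209,0],[0.0152,0,0.0209,2.4],[0,0,0,0]])

```text
time: 30.75
tool_pos: [628.6, -24.8, 235.7]
tcp_rot: [-1.569, -0.0, 0.498]
contact_force: [-0.6, -0.0, 0.1]
grip_width: 0.1
```

Request:
arm_command(deltas=[[0,0,0,0],[0,0,0,0]])

```text
time: 30.95
tool_pos: [628.4, -28.7, 235.6]
tcp_rot: [-1.571, 0.0, 0.495]
contact_force: [1.3, -0.3, -0.6]
grip_width: 0.0
```

```bash
python3 - <<'E'
from h import *
o,p=cap('wrist','w11.png');wT(o,p);print(o['tool_pos'],np.degrees(o['tcp_rot']),o['time'])
u,v=proj(p,[576.8,-62.8,112])[0];u,v=int(u),int(v);y=max(0,v-70);x=u-70
Z=cv2.resize(p['img'][y:y+140,x:x+140,::-1],(600,600),interpolation=2);cv2.imwrite('pics/z11.png',Z)
z=cv2.cvtColor(Z,cv2.COLOR_BGR2GRAY).astype(float)
f=lambda a,b:(x+(a+.5)*140/600-.5,y+(b+.5)*140/600-.5)
c=(576.8,-62.8)
for r in (20,22,24):
    # darkest near radius r on the face, by angle
    b,val=prof(p,c,112,r-1,r+2,-20,20,27.5);w=np.clip(120-val,0,None);print(r,'line-rel27.5',(w*b).sum()/w.sum())
for n,k in (('vial',(525,23)),('jar',(657,-156))):
    print(n)
E
```

```text
[628.44472505 -28.67939117 235.60010569] [-9.00135559e+01  2.04548068e-02  2.83582128e+01] 30.95
20 line-rel27.5 0.09735923072108203
22 line-rel27.5 0.3435361652720737
24 line-rel27.5 0.6559860747683185
vial
jar
```

View pics/z11.png

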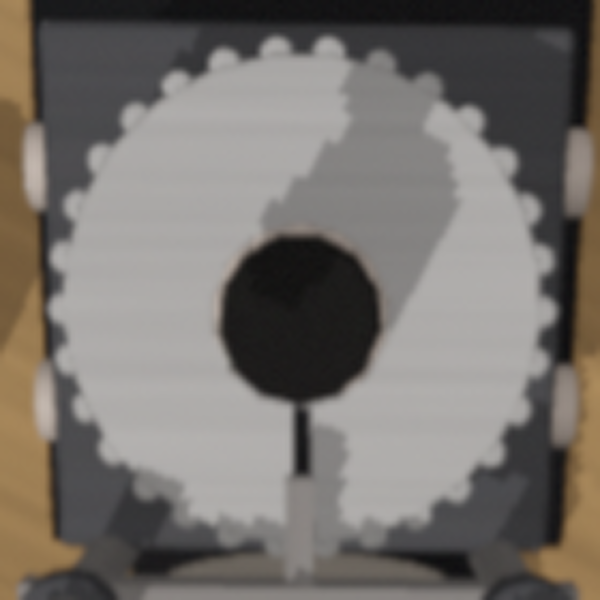

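The line (x≈302) runs into the pointer (x≈301), aligned within about 0.5°. Moving further clear, then a last check of the neighbours and hand in.

Request:
arm_command(deltas=[[-0.03,-0.03,-0.03,0],[-0.04,-0.03,-0.03,0],[-0.04,-0.02,-0.03,0],[-0.04,0,-0.03,0],[0,0,0,0]])

```text
time: 31.5
tool_pos: [555.9, -199.7, 309.7]
tcp_rot: [-1.573, 0.001, 0.488]
contact_force: [0.2, 1.4, -0.1]
grip_width: 0.5
```

Request:
arm_command(deltas=[[0,0,0,0],[0,0,0,0],[0,0,0,0]])

```text
time: 31.8
tool_pos: [558.7, -192.2, 308.6]
tcp_rot: [-1.57, 0.0, 0.497]
contact_force: [-0.0, 0.4, 0.1]
grip_width: 0.1
```

```bash
python3 - <<'E'
from h import *
o,p=cap('scene');T=c2w(p)
for k in ['stopper','vial','jar','spare_ring','wash_bottle']:
    print(k,[np.round((T@np.r_[x['xyz'],1])[:3]) for x in vision.find_in(p,k)[:1]])
print(o['contact_force'],o['tool_pos'],o['time'],o['dq'])
job.close_job()
E
```

```text
stopper [array([579., -70., 141.])]
vial [array([ 666., -163.,   61.])]
jar []
spare_ring [array([636., -56.,  65.])]
wash_bottle [array([ 606., -410.,  111.])]
[-0.00299836  0.39027009  0.08568642] [ 558.7282749  -192.16287816  308.56377885] 31.8 [ 0.00792682  0.00121377 -0.00072813 -0.00231686 -0.00195525 -0.00202107]
the job is handed in; nothing more can be done
```

The collar's black line is back at the steel pointer for the second time, and the job is handed in at about 32 s of the 72 s allowed. With the gripper closed, I rolled the fingertip backs along the rim counterclockwise in three strokes of about 188°, 183° and 90°. A last nudge of about 2° brought the line to the pointer. Pushing force was mostly 3–10 N, with a peak of about 20 N that I then eased off.

**Line and pointer:** the last close wrist picture, taken after the nudge and before backing away, shows the line running straight in under the pointer, within about 0.5°. The line passed the pointer once during the first stroke. After that stroke it stood about 73° past the pointer, as predicted.

**Slip:** partway through the third stroke, adding up the strokes put the line about 9° behind what the camera showed. I went by the camera.

**Clear of the scene:** the tool ended about 310 mm up, with no contact force.

**Neighbours:** the stopper is still in the neck, within 2 mm of where it was found at the start. The wash bottle had not moved.
- In that last picture the network missed the jar and gave the jar's place as "vial". It also gave a spot on the cell as "spare_ring".
- So the vial and the spare ring have no good final reading. Vial and jar looked in place in earlier pictures, and the fingertips passed at least 19 mm above both.
- I did not recheck the beaker, measuring cylinder or screwdriver. The arm kept well away from all three.

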